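# Load the dead-weight pressure tester

### The arm

A 6-joint arm with a two-finger parallel gripper is mounted at the origin on the work surface. World frame = base frame: x ahead of the robot, y to its left, z up, the work surface at z = 0. Lengths are in m, angles in degrees, forces in N, time in s.
With the tool pointing down it reaches from about 0.4 to 0.825 m from the base axis. Payload 7 kg.
Tool frame: the origin (TCP) lies on the centre line of the jaws, within the pads' length; the fingertips stand r.nose_length ahead of it and the grasp point (between the pads) lies 2 mm behind it (r.nose_length is the distance from the TCP to the fingertips, in m); z points along the fingers, y is the direction in which the jaws open and shut (so a half turn about z gives the same grasp; the last joint's range is limited). The gripper opens to 88 mm and grips with 3 to 60 N. Pads are 19 mm wide; open, the fingers measure 130 mm over their backs; the gripper's body (78 mm by 193 mm) begins 47 mm behind the grasp point.
Start: joints at [-52.363, 20.546, 0.682, 0, -70.136, -16.507], TCP at [0.243, -0.63, 0.244] pointing down, gripper open.
Joint ranges: [-176.03, 176.03], [-82.01, 121.73], [-58.28, 71.71], [-173.87, 95.51], [-174.79, -0.11], [-173.66, 173.66]. Speed limits (degrees/s): [136.94, 136.94, 172.46, 180, 180, 180].

### API

Orientations are given as [roll, pitch, yaw] about the fixed x, y, z axes, in that order (R = Rz(yaw) Ry(pitch) Rx(roll)).
In Python, from plant import r gives the robot as it stands.
- The arm moves only by the tool apply_moves, never from a script. Its argument "targets" is a list of rows, each a list of 3 entries, a list of its own where there are three numbers: the shift along the tool's x, y, z scaled (see below), then the turn, a rotation vector about the tool's x, y, z scaled (see below), then the finger opening in mm, from 0 to 87.6. A call has 1 to 5 rows; each row shifts and turns the pose as measured when the row begins, along the tool's axes as they then stand; what a row does not reach is not made up. The controller multiplies each number of a shift by 0.04 m and each number of a turn by 8 degrees. A row lasts 1/10 s, in which the tool goes at most 50 mm and 8.59 degrees, less where a joint would pass 70% of its speed; a pose out of reach is approached as far as the arm can. A call with a number of a shift or a turn outside -1 to 1 is refused whole. A call with a gripper value outside its range is refused whole. The fingers move at their own pace and stop on an object; "squeeze" is the grip in N (left out, the last holds). Time passes only in rows, so rows that do not move let the fingers close. It gives the time, the measured TCP pose, the force and the opening at its end, in the units of the state.
- r.get_state(): the state, without advancing time (a new reading comes with each control period).
- r.capture(name): name is "scene" or "top"; returns a dict with "img" (400x640x3 uint8, blue, green, red), "z_map" (400x640 float32, m along the optical axis (not along the pixel's ray), 0 where there is no reading), "fx", "fy", "cx", "cy" (pixels), "camera_from_world" (4x4, takes a point from world to camera coordinates). Camera axes: x right, y up, looking along -z (the intrinsics and any distortion apply to the point x, -y, -z); pixel columns grow to the right and rows downward; lengths in m; the calibration is good to about 2 mm. A picture is of the moment at which its call begins.
- r.close_job(): hands the job in, once; it reports no verdict.
The state is a dict: "time_s": time; "joints": joint angles; "qd": joint speeds; "joint_torque": joint torques, N m; "tcp_pos": TCP position; "eef_rot": TCP orientation; "contact_force": force on the tool from outside, world axes, zero at the start; "moment": the same for the moment, N m; "gripper_width": finger opening in m.
Only numpy, scipy, OpenCV 4.12 (cv2) and the standard library are available. Lean on these libraries where they do the work, as an engineer would, in place of code of your own. Each camera call takes 0.05 s, during which the arm holds its last target.

### The job

Take the dust cap off the pressure tester's piston and stand it upright, knob up, in the middle of the cork pad. Then gently load the piston plate: first lay the big disc weight flat and centred on it, then the small disc weight flat and centred on top of the big one. Never push or drop anything so hard that the sprung piston hits its bottom stop, and leave the calibrator, the hand terminal and the wrench where they lie.

Things in the scene. Friction and masses are not known exactly. Their poses are not given: they have to be found in the camera images.
- piston_top (a point): Centre of the flat top of the tester's round steel piston plate, z up. The plate is 44 mm across and 10 mm thick on a 16 mm rod; its top is 140 mm above the bench when unloaded, and this point sinks with it.
- tester: Pressure tester, bolted down; origin on the bench under the piston axis. Painted case 220 x 150 mm, top 62 mm above the bench, from x = -70 to +150 mm, y = -75 to +75. Collar round the piston, 44 mm across, up to 78 mm high. Gauge 64 mm across at x = 87 to 109, up to 134 mm high; valve handle at x = 45, y = 50, up to 88 mm high; crank bar at the +x end out to x = 220.
- piston (a joint): How far the sprung piston plate is pressed down, m: 0 unloaded, 0.018 at the bottom stop; counts as hitting the stop beyond 0.0165. Starts to sink at about 2.4 N and sinks 1 mm per further 1.3 N (about 3 to 5 mm under the big weight, 5 to 8 mm under both).
- cap_knob (a point): Middle of the knob of the black dust cap, z up its axis. Cap: upside-down cup 64 mm across, 45 mm high, wall 4 mm, closed top 5 mm thick, 0.09 kg; on it an upright round knob 26 mm across, 30 mm high. This point is 60 mm above the lower rim, 15 mm above the closed top. It starts loosely over the piston plate, hanging by its closed top, rim 40 mm below the plate's top: lift 45 mm to clear.
- pad_top (a point): Centre of the top of the cork pad, a square 130 x 130 mm, 4 mm thick, fixed flat on the bench. z up, x and y along its sides.
- big_weight_mid (a point): Centre (half-way up) of the big plain dark steel disc weight, 64 mm across, 30 mm thick, about 0.75 kg, z along its axis. Starts lying flat on the bench.
- small_weight_mid (a point): Centre (half-way up) of the small plain dark steel disc weight, 48 mm across, 24 mm thick, about 0.34 kg, z along its axis. Starts lying flat on the bench.
- calibrator: Bystander: yellow hand-held calibrator with a screen and keys, 140 x 85 x 35 mm, lying on the bench; origin at the centre of its underside, x along its length. Leave alone.
- terminal: Bystander: white hand terminal, 150 x 50 x 20 mm, lying on the bench; origin at the centre of its underside, x along its length. Leave alone.
- wrench: Bystander: steel wrench 170 mm long lying on the bench, x along its length, origin on its underside. Leave alone.
Things that resemble listed ones, but are neither listed nor needed, are in the scene too. There is more than one size of the part that bears cap_knob; the job needs the larger. Of the things that look like the part that bears pad_top, take the one that is farthest to the robot's right at the start.

How it is judged:
By the outcome, as a careful person would: the job done as asked, in the order asked, and still so for the second after the job is handed in, with the robot touching nothing.
It also fails if it takes over 70 s, if anything falls off the work surface, if the arm or the gripper's body presses on something with over 40 N, if the wrist force passes 120 N, or if a joint passes its speed limit or range.

## Working session

There is one attempt and no reset: what is moved stays moved. The work goes in short steps, Python scripts to look and compute and a tool call to move; the robot and the scene stay as the last step left them, time stands still between calls to the robot, and variables do not carry over. Pictures are saved under pics/ and viewed, and the job is handed in when it is done.

Besides the shell and the picture viewer there is one more tool, called after ">>>" as a command line: name --argument value ..., lists and objects as JSON in quotes. apply_moves: Moves the arm, as the interface text tells. Its arguments: {"type":"object","properties":{"targets":{"type":"array","items":{"type":"array"}},"squeeze":{"type":"number"}},"required":["targets"]}

```bash
mkdir -p pics; ls; python3 - <<'E'
from plant import r
import cv2,numpy as np
print(r.get_state(), r.nose_length)
for n in("scene","top"):
    c=r.capture(n); cv2.imwrite(f"pics/{n}0.png",c["img"]); np.savez(f"{n}0.npz",**c)
    print(n,c["fx"],c["fy"],c["cx"],c["cy"],np.round(c["camera_from_world"],4).tolist(), c.keys())
E
```

```text
pics
{'time_s': 0.0, 'joints': array([-5.23623875e+01,  2.05920455e+01,  6.31835249e-01, -2.20683861e-02,
       -7.01348199e+01, -1.65050418e+01]), 'qd': array([ 0.02681291,  0.01586055,  0.05163934, -0.08444797, -0.06633999,
        0.07540455]), 'joint_torque': array([ 2.14296539e-03, -5.82722032e+01,  2.93049413e+01,  6.99694008e+00,
        6.69937843e-03, -1.22665606e-04]), 'tcp_pos': array([ 0.24314695, -0.62917392,  0.24259492]), 'eef_rot': array([ 1.79902991e+02, -7.11039306e-03, -1.58874939e+02]), 'contact_force': array([-0.81989459,  0.68360726, -0.23807928]), 'moment': array([-0.03155068,  0.02372401,  0.00218036]), 'gripper_width': 0.08728653755619012} 0.017
scene 420.9985082838675 420.9985082838675 324.5848294994715 206.11235295808274 [[0.168, 0.9858, 0.0036, -0.0653], [-0.7931, 0.133, 0.5944, 0.3235], [0.5855, -0.1027, 0.8042, -1.5176], [0.0, 0.0, 0.0, 1.0]] dict_keys(['img', 'z_map', 'fx', 'fy', 'cx', 'cy', 'camera_from_world'])
top 491.78237818935827 491.78237818935827 312.5202728976011 206.20841603540504 [[0.0126, -0.9999, -0.0071, 0.0022], [0.9902, 0.0115, 0.139, -0.496], [-0.1389, -0.0088, 0.9903, -1.533], [0.0, 0.0, 0.0, 1.0]] dict_keys(['img', 'z_map', 'fx', 'fy', 'cx', 'cy', 'camera_from_world'])
```

View pics/scene0.png

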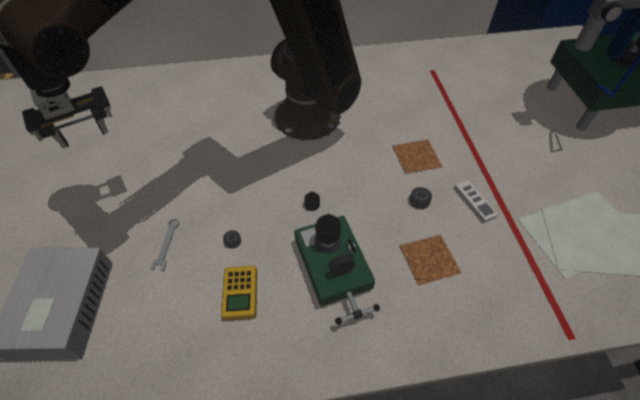

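View pics/top0.png

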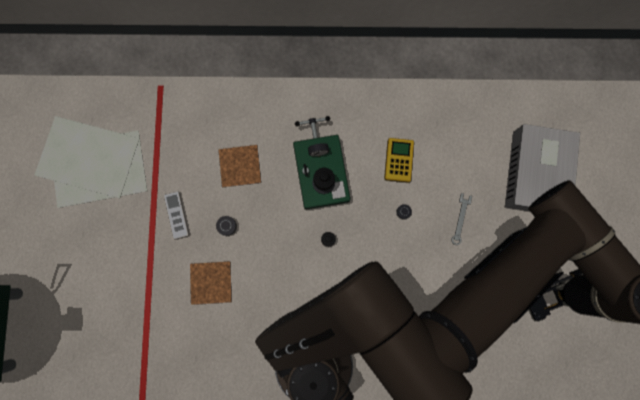

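```bash
cat > h.py <<'E'
import numpy as np,cv2
def proj(c,P):
    P=np.atleast_2d(P); M=c["camera_from_world"]; q=P@M[:3,:3].T+M[:3,3]
    return np.c_[c["fx"]*q[:,0]/-q[:,2]+c["cx"], c["fy"]*-q[:,1]/-q[:,2]+c["cy"]]
def ray(c,u,v,z):
    M=c["camera_from_world"]; R=M[:3,:3]; o=-R.T@M[:3,3]
    d=R.T@np.array([(u-c["cx"])/c["fx"],-(v-c["cy"])/c["fy"],-1.])
    return o+d*(z-o[2])/d[2]
def cloud(c):
    z=c["z_map"]; v,u=np.mgrid[:400,:640]
    q=np.stack([(u-c["cx"])/c["fx"]*z,-(v-c["cy"])/c["fy"]*z,-z],-1)
    M=c["camera_from_world"]; return (q-M[:3,3])@M[:3,:3]
E
python3 - <<'E'
from h import *
for n,boxes in (("top",[(190,110,420,310)]),("scene",[(210,130,490,340)])):
    c=dict(np.load(f"{n}0.npz")); 
    for i,(a,b,e,f) in enumerate(boxes):
        cv2.imwrite(f"pics/{n}0z.png",cv2.resize(cv2.convertScaleAbs(c["img"][b:f,a:e],alpha=1.8),None,fx=2.8,fy=2.8,interpolation=cv2.INTER_CUBIC))
    P=cloud(c); z=c["z_map"]; print(n,(z>0).mean())
    np.set_printoptions(precision=4,suppress=True)
    px=[(240,166),(211,283),(227,226),(404,212),(324,180),(329,240),(400,160),(178,215),(460,220)] if n=="top" else [(430,259),(417,156),(420,195),(232,237),(327,225),(312,198),(240,293),(476,200)]
    for u,v in px: print(u,v,P[v,u])
    # high points
    m=(P[...,2]>0.15)&(z>0); m[:, 360:]=m[:,360:]&False if n=="top" else m[:,360:]
    hsv=cv2.cvtColor(c["img"],cv2.COLOR_BGR2HSV)
    m=cv2.inRange(hsv,(3,90,60),(16,255,255))
    nn,l,s,cc=cv2.connectedComponentsWithStats(m)
    for i in range(1,nn):
        if s[i,4]>300:
            pts=np.argwhere(l==i)[:,::-1].astype(np.float32); print("pad",s[i],cc[i],ray(c,*cc[i],.004)); 
            W=np.array([ray(c,u,v,.004)[:2] for u,v in pts],np.float32); print(cv2.minAreaRect(W*1000))
E
```

```text
top 0.9958828125
240 166 [ 0.6323  0.2497 -0.0015]
211 283 [0.2495 0.3284 0.0056]
227 226 [0.4298 0.2796 0.0302]
404 212 [ 0.4822 -0.2848  0.0232]
324 180 [ 0.554  -0.0256  0.1747]
329 240 [ 0.3876 -0.0448  0.0519]
400 160 [ 0.6512 -0.2732  0.0286]
178 215 [0.4646 0.4408 0.019 ]
460 220 [ 0.4604 -0.4676  0.0075]
pad [ 219  145   42   42 1462] [239.2681 165.5814] [0.6325 0.2513 0.004 ]
((633.107177734375, 251.25216674804688), (127.26786041259766, 127.57557678222656), 7.539693832397461)
pad [ 190  262   41   42 1607] [210.2495 282.5625] [0.2508 0.3312 0.004 ]
((251.35467529296875, 331.12939453125), (127.05518341064453, 127.30999755859375), 4.053069591522217)
scene 0.99599609375
430 259 [0.6379 0.254  0.0032]
417 156 [0.2556 0.3345 0.0024]
420 195 [0.4362 0.283  0.0307]
232 237 [ 0.4874 -0.2813  0.0228]
327 225 [ 0.581  -0.0273  0.1581]
312 198 [ 0.4026 -0.0403  0.0423]
240 293 [ 0.6659 -0.2667  0.0303]
476 200 [0.4766 0.4469 0.0226]
pad [ 393  140   49   33 1067] [416.6111 156.1134] [0.2573 0.3323 0.004 ]
((254.94662475585938, 332.6100158691406), (127.1852035522461, 126.55580139160156), 3.8207881450653076)
pad [ 400  235   61   50 1845] [429.4688 259.3691] [0.6391 0.2519 0.004 ]
((636.2655639648438, 252.50665283203125), (127.61935424804688, 127.48785400390625), 7.099454879760742)
```

View pics/top0z.png

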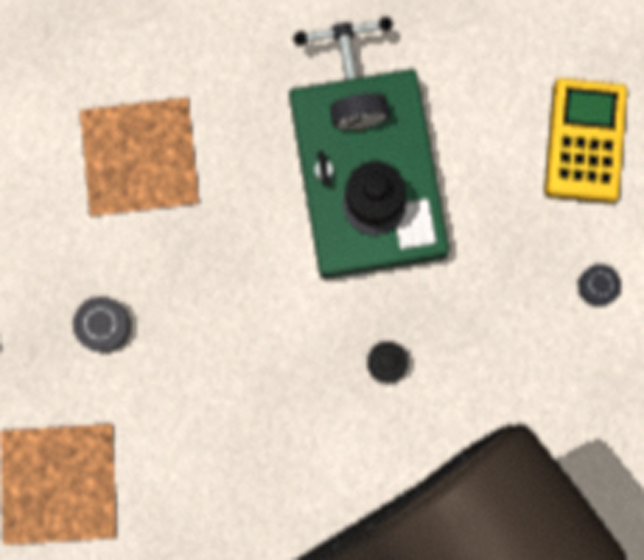

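View pics/scene0z.png

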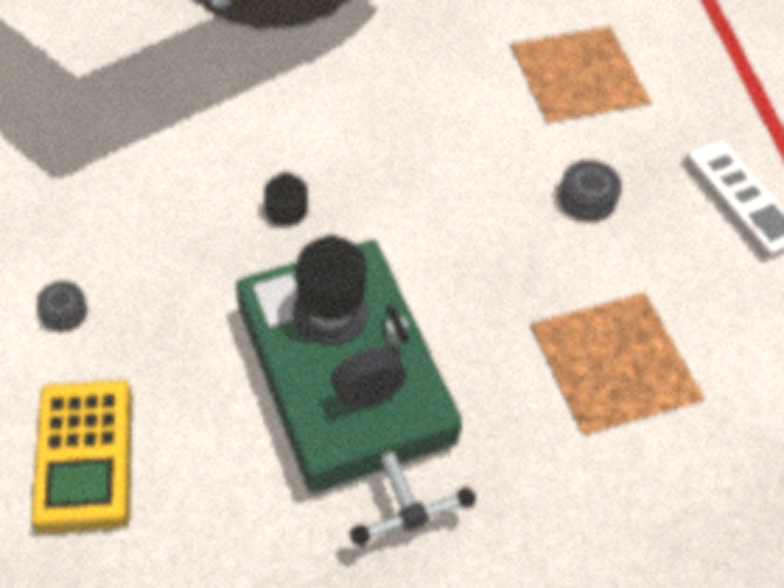

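```bash
cat > seg.py <<'E'
from h import *
np.set_printoptions(precision=4,suppress=True)
def disc(c,u0,v0,hw,zt,zlo,zhi):
    P=cloud(c); s=np.zeros((400,640),bool); s[v0-hw:v0+hw,u0-hw:u0+hw]=1
    m=s&(P[...,2]>zlo)&(P[...,2]<zhi)
    W=np.array([ray(c,u,v,zt)[:2] for v,u in np.argwhere(m)],np.float32)*1000
    return m.sum(),W.mean(0),cv2.minEnclosingCircle(W),np.median(P[m],0)
E
python3 - <<'E'
from seg import *
for n in("top","scene"):
    c=dict(np.load(f"{n}0.npz"))
    T={"top":[("big",227,226,22,.03,.018,.05),("small",404,212,18,.024,.014,.05),("knob",325,180,22,.175,.162,.2),("cap",325,182,25,.145,.128,.2)],
     "scene":[("big",420,197,22,.03,.02,.05),("small",232,238,18,.024,.015,.05),("knob",327,222,26,.175,.165,.2),("cap",327,228,26,.145,.135,.2)]}[n]
    for t in T: print(n,t[0],*disc(c,*t[1:]))
E
```

```text
top big 320 [431.266  284.1345] ((431.36016845703125, 283.4801025390625), 32.91106033325195) [0.4303 0.284  0.0292]
top small 181 [ 484.4877 -284.6264] ((484.2256774902344, -283.9678039550781), 24.870773315429688) [ 0.485  -0.2849  0.0225]
top knob 66 [566.027  -25.0734] ((565.8602905273438, -25.52465057373047), 13.280994415283203) [ 0.5661 -0.0255  0.1732]
top cap 361 [565.5309 -25.1153] ((565.1346435546875, -24.55984878540039), 32.90802764892578) [ 0.5631 -0.0256  0.1445]
scene big 310 [439.4758 284.7686] ((441.09759521484375, 284.6652526855469), 36.43838882446289) [0.4391 0.2857 0.0285]
scene small 211 [ 491.0814 -283.4898] ((491.2721252441406, -284.7732849121094), 26.095806121826172) [ 0.4903 -0.2835  0.0234]
scene knob 86 [574.1936 -24.5803] ((574.94921875, -23.941448211669922), 15.744296073913574) [ 0.5739 -0.0245  0.1737]
scene cap 455 [574.1964 -24.1444] ((573.8291015625, -23.643341064453125), 35.45741653442383) [ 0.5796 -0.0255  0.1447]
```

>>> apply_moves --targets '[[[0,0,0],[0,0,0.9],87],[[0,0,0],[0,0,0.9],87],[[0,0,0],[0,0,0.84],87],[[0,0,0],[0,0,0],87]]' --squeeze 25

```text
time_s: 0.5
tcp_pos: [0.2428, -0.6283, 0.2405]
eef_rot: [179.7, -0.1, 179.3]
contact_force: [0.3, 0.4, -0.6]
gripper_width: 0.0872
```

>>> apply_moves --targets '[[[-0.48,0.89,-0.05],[0,0,0],87],[[-0.48,0.89,-0.05],[0,0,0],87],[[-0.48,0.89,-0.05],[0,0,0],87],[[-0.48,0.89,-0.05],[0,0,0],87],[[-0.48,0.89,-0.05],[0,0,0],87]]'

```text
time_s: 1.0
tcp_pos: [0.3396, -0.4484, 0.2473]
eef_rot: [179.5, -0.4, 179.9]
contact_force: [1.9, 0.4, -0.2]
gripper_width: 0.0871
```

>>> apply_moves --targets '[[[-0.48,0.89,0],[0,0,0],87],[[-0.48,0.89,0],[0,0,0],87],[[-0.48,0.89,0],[0,0,0],87],[[-0.48,0.89,0],[0,0,0],87],[[-0.48,0.89,0],[0,0,0],87]]'

```text
time_s: 1.5
tcp_pos: [0.4367, -0.2619, 0.2485]
eef_rot: [179.5, -0.3, -178.9]
contact_force: [1.0, -0.9, 0.1]
gripper_width: 0.0868
```

>>> apply_moves --targets '[[[-0.49,0.87,0],[0,0,0],87],[[-0.49,0.87,0],[0,0,0],87],[[-0.49,0.87,0],[0,0,0],87],[[-0.49,0.87,0],[0,0,0],87],[[-0.49,0.87,0],[0,0,0],87]]'

```text
time_s: 2.0
tcp_pos: [0.532, -0.0768, 0.2502]
eef_rot: [179.5, -0.2, -177.7]
contact_force: [0.7, -1.3, -0.3]
gripper_width: 0.0872
```

>>> apply_moves --targets '[[[-0.4,0.7,0],[0,0,0],87],[[-0.3,0.5,0],[0,0,0],87],[[0,0,0],[0,0,0],87],[[0,0,0],[0,0,0],87]]'

```text
time_s: 2.4
tcp_pos: [0.5602, -0.0207, 0.2495]
eef_rot: [179.5, -0.3, -176.6]
contact_force: [-1.0, -1.4, -0.0]
gripper_width: 0.087
```

```bash
python3 - <<'E'
from seg import *
from plant import r
s=r.get_state(); print(s["tcp_pos"],s["eef_rot"])
for n,b in(("scene",(240,130,400,300)),("top",(240,90,400,260))):
    c=r.capture(n); np.savez(f"{n}1.npz",**c); a,y,e,f=b
    cv2.imwrite(f"pics/{n}1z.png",cv2.resize(cv2.convertScaleAbs(c["img"][y:f,a:e],alpha=1.8),None,fx=3.5,fy=3.5,interpolation=cv2.INTER_CUBIC))
E
```

```text
[ 0.5602 -0.0207  0.2495] [ 179.4641   -0.2941 -176.5719]
```

View pics/scene1z.png

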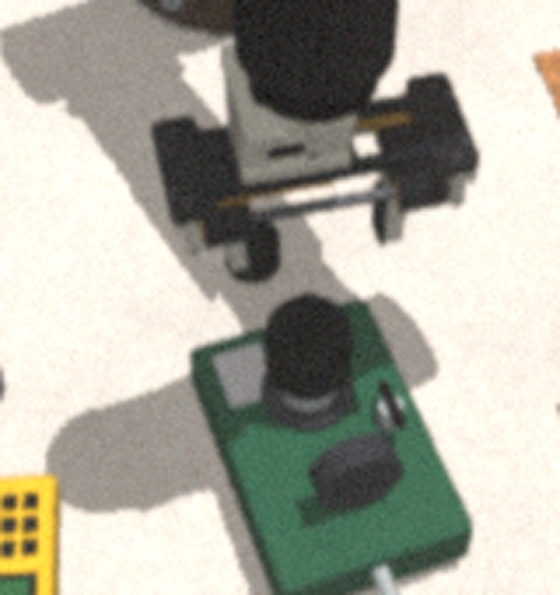

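View pics/top1z.png

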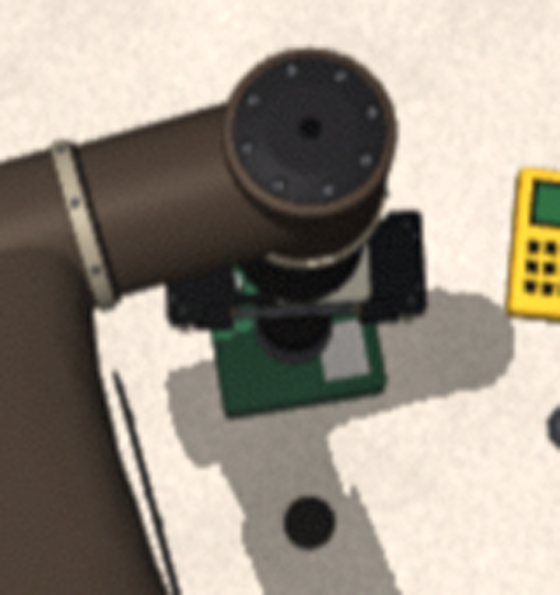

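```bash
python3 - <<'E'
from seg import *
c=dict(np.load("scene1.npz")); s=3.5
yaw=np.radians(-176.57); yt=np.array([np.sin(yaw),-np.cos(yaw),0])
p=np.array([.5602,-.0207,.2325])
for k in(-.065,-.0435,0,.0435,.065): print(k,(proj(c,p+yt*k)[0]-[240,130])*s)
P=cloud(c)
# tips: points with z .2325-.26
m=(P[...,2]>.225)&(P[...,2]<.262)&(P[...,0]>.5)&(P[...,0]<.62)
for lo,hi in((-.1,-.02),(-.02,.1)):
    q=P[m&(P[...,1]>lo)&(P[...,1]<hi)]; print(len(q),np.median(q,0) if len(q) else 0,q.min(0) if len(q) else 0,q.max(0) if len(q) else 0)
# cap: knob top ellipse via projection overlay
im=cv2.resize(cv2.convertScaleAbs(c["img"][130:300,240:400],alpha=2.5),None,fx=s,fy=s,interpolation=cv2.INTER_CUBIC)
t=np.linspace(0,2*np.pi,60)
for col,x in(((0,0,255),.566),((0,255,255),.572)):
  for R,z in((.013,.175),(.032,.145),(.032,.1)):
    w=np.c_[x+R*np.cos(t),-.025+R*np.sin(t),0*t+z]
    cv2.polylines(im,[((proj(c,w)-[240,130])*s).astype(np.int32)],True,col,1)
cv2.imwrite("pics/ov1.png",im)
E
```

```text
-0.065 [215.7915 262.0423]
-0.0435 [247.0545 256.3139]
0 [309.7422 244.8276]
0.0435 [371.6845 233.4778]
0.065 [402.0285 227.9178]
50 [ 0.5742 -0.0715  0.2486] [ 0.5598 -0.0791  0.2276] [ 0.5769 -0.064   0.2617]
68 [0.5681 0.0288 0.2474] [0.5481 0.0229 0.2343] [0.5715 0.0409 0.2618]
```

View pics/ov1.png

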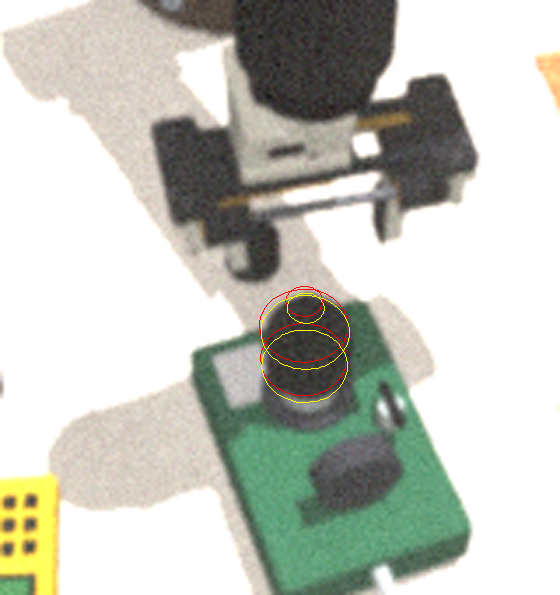

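>>> apply_moves --targets '[[[-0.14,-0.12,0],[0.06,-0.04,0.43],87],[[0,0,0.5],[0,0,0],87],[[0,0,0],[0,0,0],87]]'

```text
time_s: 2.8
tcp_pos: [0.565, -0.0286, 0.2298]
eef_rot: [179.9, 0.1, 179.7]
contact_force: [-0.2, 0.7, -0.8]
gripper_width: 0.0868
```

>>> apply_moves --targets '[[[-0.03,0.08,0.5],[0,0,0],87],[[0,0,0.6],[0,0,0],87],[[0,0,0.4],[0,0,0],87],[[0,0,0],[0,0,0],87]]'

```text
time_s: 3.2
tcp_pos: [0.5669, -0.0286, 0.1724]
eef_rot: [180.0, 0.3, 179.7]
contact_force: [0.7, 0.2, 0.9]
gripper_width: 0.0871
```

>>> apply_moves --targets '[[[0,0.1,0.16],[0,0,0],87],[[0,0,0],[0,0,0],87]]'

```text
time_s: 3.4
tcp_pos: [0.5676, -0.0251, 0.1677]
eef_rot: [180.0, 0.5, 179.7]
contact_force: [-0.0, -0.8, -0.7]
gripper_width: 0.0869
```

Small drift each row; a last touch down, then close.

>>> apply_moves --targets '[[[0.04,0,0.06],[0,0.06,0],87],[[0,0,0],[0,0,0],50],[[0,0,0],[0,0,0],26],[[0,0,0],[0,0,0],20],[[0,0,0],[0,0,0],20]]' --squeeze 25

```text
time_s: 3.9
tcp_pos: [0.5673, -0.0248, 0.168]
eef_rot: [179.9, 0.2, 179.7]
contact_force: [0.6, -0.1, -0.3]
gripper_width: 0.0608
```

>>> apply_moves --targets '[[[0,0,0],[0,0,0],20],[[0,0,0],[0,0,0],20],[[0,0,0],[0,0,0],20],[[0,0,0],[0,0,0],20]]'

```text
time_s: 4.3
tcp_pos: [0.5674, -0.0248, 0.1681]
eef_rot: [179.9, 0.2, 179.7]
contact_force: [-0.2, 0.1, -0.1]
gripper_width: 0.0288
```

>>> apply_moves --targets '[[[0,0,0],[0,0,0],20],[[0,0,0],[0,0,0],20],[[0,0,0],[0,0,0],20],[[0,0,0],[0,0,0],20]]'

```text
time_s: 4.7
tcp_pos: [0.5674, -0.0248, 0.1681]
eef_rot: [179.9, 0.2, 179.7]
contact_force: [-0.3, 0.6, 0.7]
gripper_width: 0.0252
```

>>> apply_moves --targets '[[[0,0,-0.2],[0,0,0],20],[[0,0,-0.4],[0,0,0],20],[[0,0,-0.5],[0,0,0],20],[[0,0,-0.6],[0,0,0],20],[[0,0,-0.6],[0,0,0],20]]'

```text
time_s: 5.2
tcp_pos: [0.5645, -0.0253, 0.2606]
eef_rot: [-180.0, -0.3, 179.7]
contact_force: [1.0, 0.2, -1.3]
gripper_width: 0.0251
```

```bash
cat > look.py <<'E'
import sys
from seg import *
from plant import r
n,tag,a,y,e,f,k=sys.argv[1],sys.argv[2],*map(float,sys.argv[3:8]); a,y,e,f=map(int,(a,y,e,f))
c=r.capture(n); np.savez(f"{n}{tag}.npz",**c)
cv2.imwrite(f"pics/{n}{tag}.png",cv2.resize(cv2.convertScaleAbs(c["img"][y:f,a:e],alpha=1.8),None,fx=k,fy=k,interpolation=cv2.INTER_CUBIC))
s=r.get_state(); print(s["time_s"],s["tcp_pos"],s["eef_rot"],s["gripper_width"],s["contact_force"])
E
python3 look.py scene 2 240 130 500 320 3
```

```text
5.25 [ 0.5665 -0.0255  0.2653] [-179.9884    0.0369  179.751 ] 0.025414992845136423 [ 1.3083 -0.2312  3.9996]
```

View pics/scene2.png

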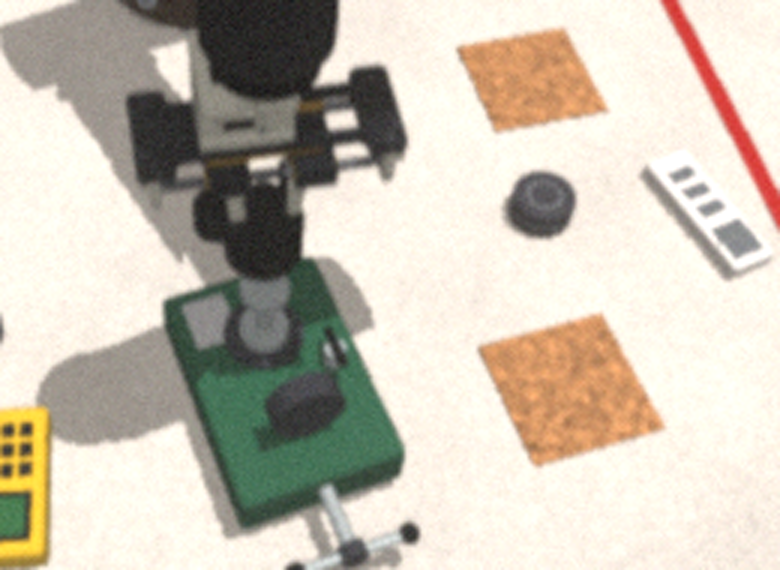

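>>> apply_moves --targets '[[[-0.1,0.4,0],[0,0,0],20],[[-0.2,0.8,0],[0,0,0],20],[[-0.2,0.85,0],[0,0,0],20],[[-0.2,0.85,0],[0,0,0],20],[[-0.2,0.85,0],[0,0,0],20]]'

```text
time_s: 5.75
tcp_pos: [0.6042, 0.1274, 0.2696]
eef_rot: [179.9, 0.3, 179.4]
contact_force: [0.7, -0.6, -0.4]
gripper_width: 0.0255
```

>>> apply_moves --targets '[[[-0.2,0.85,0],[0,0,0],20],[[-0.2,0.85,0],[0,0,0],20],[[-0.2,0.7,0],[0,0,0],20],[[-0.1,0.4,0],[0,0,0],20],[[0,0,0],[0,0,0],20]]'

```text
time_s: 6.25
tcp_pos: [0.6331, 0.251, 0.2676]
eef_rot: [180.0, 0.1, 179.7]
contact_force: [-0.3, -0.3, -1.4]
gripper_width: 0.0255
```

>>> apply_moves --targets '[[[0,0,0.6],[0,0,0],20],[[0,0,0.8],[0,0,0],20],[[0,0,0.8],[0,0,0],20],[[0,0,0.8],[0,0,0],20],[[0,0,0.5],[0,0,0],20]]'

```text
time_s: 6.75
tcp_pos: [0.6345, 0.2506, 0.1275]
eef_rot: [179.8, 0.5, 179.6]
contact_force: [0.8, -0.3, -0.4]
gripper_width: 0.0254
```

>>> apply_moves --targets '[[[0,0,0.3],[0,0,0],20],[[0,0,0],[0,0,0],20]]'

```text
time_s: 6.95
tcp_pos: [0.6327, 0.2484, 0.1118]
eef_rot: [180.0, 0.2, 179.6]
contact_force: [-0.1, -0.1, -1.2]
gripper_width: 0.025
```

```bash
python3 look.py scene 3 340 160 500 300 4; python3 look.py top 3 180 100 380 260 4
```

```text
7.0 [0.6332 0.2487 0.113 ] [179.9612   0.2531 179.5784] 0.025475448366439366 [-0.3418 -0.8769 -0.3899]
7.05 [0.634  0.2493 0.1142] [179.9012   0.3587 179.5949] 0.02542248048399937 [ 0.5999  0.7046 -0.8926]
```

View pics/scene3.png

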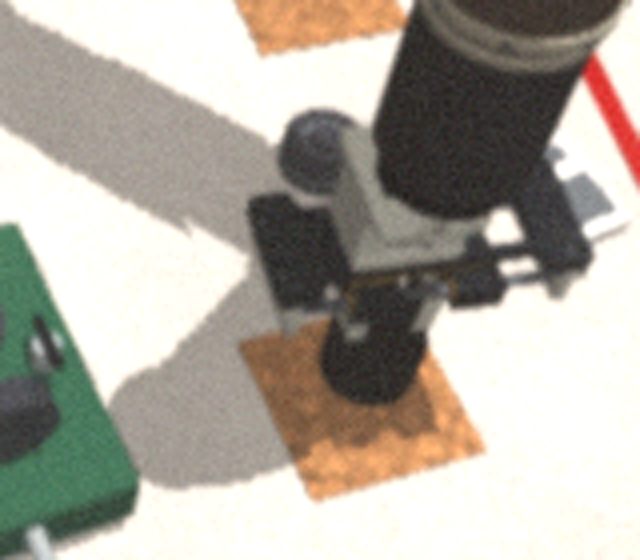

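View pics/top3.png

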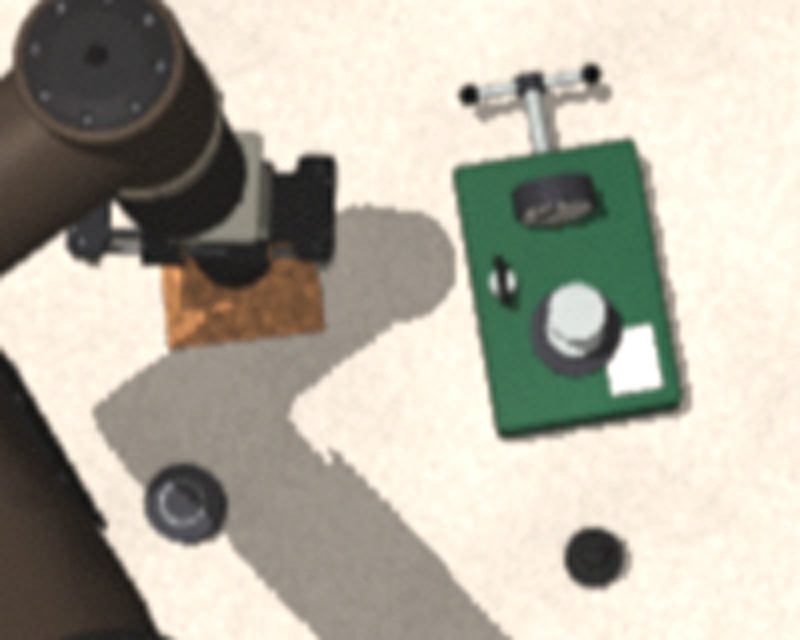

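```bash
python3 - <<'E'
from seg import *
c=dict(np.load("top3.npz"))
print(disc(c,324,180,16,.14,.13,.16))
hsv=cv2.cvtColor(c["img"],cv2.COLOR_BGR2HSV)
print(hsv[176:184,318:330,2])
P=cloud(c); print((P[168:192,312:336:2,2]*1000).astype(int))
c=dict(np.load("scene2.npz"));print(disc(c,328,236,14,.14,.132,.16))
E
```

```text
(np.int64(164), array([566.7236, -24.8093], dtype=float32), ((566.8424682617188, -25.109323501586914), 21.982994079589844), array([ 0.5668, -0.0259,  0.1387]))
[[123 128 128 127 126 126 125 126 124 125 125 128]
 [123 128 127 126 125 126 126 126 126 125 126 127]
 [124 128 127 126 128 127 127 125 126 126 127 127]
 [127 128 127 127 128 127 125 127 126 126 127 128]
 [124 128 128 128 127 128 127 127 127 127 127 125]
 [121 124 127 128 128 128 127 127 128 127 127 117]
 [108 114 124 128 128 128 127 128 128 126 120 100]
 [107 103 113 123 127 126 126 127 126 115 100  75]]
[[  65   65   62   60   64   54   61   60   57   57   63   62]
 [  62   59   58   60   62   58   66   65   58   61   60   59]
 [  67   65   63   61   59   62   61   55   64   58   62   64]
 [  68   64   70   60   62  136  138   57   60   60   55   53]
 [  63   61   62   60  138  137  136  136   61   63   59   57]
 [  64   66   60   67  140  131  132  135  142   59   61   64]
 [  61   61   72  137  140  137  144  136  141   64   62   61]
 [  58   61   62  139  138  141  132  134  147  144   62   56]
 [  62   71   65  138  137 
[... 437 characters left out ...]
138  133  135  138  134   83   69   66]
 [  64   70   74   73  135  136  142  142   76   68   63   62]
 [  60   69   71   76   72  138  137  128   74   66   67   67]
 [  60   71   59   74   73   74   82   72   77   72   65   67]
 [  61   68   69   68   80   76   76   75   73   62   68   63]
 [  61   68   70   60   77   73   74   74   68   65   68   65]
 [  60   65   67   61   70   67   70   68   72   62   73   64]
 [  57   58   62   64   70 1587   65   69   67   71   61   66]
 [  59   58   68   62   66   70   68   66   62   65   59   64]]
(np.int64(171), array([577.3964, -24.6274], dtype=float32), ((574.4052734375, -24.65300750732422), 22.208837509155273), array([ 0.5764, -0.0251,  0.1389]))
```

>>> apply_moves --targets '[[[0,0.04,0.5],[0,0,0],20],[[0,0,0.3],[0,0,0],20],[[0,0,0],[0,0,0],20]]'

```text
time_s: 7.35
tcp_pos: [0.637, 0.2523, 0.0868]
eef_rot: [179.7, 0.8, 179.6]
contact_force: [0.1, 0.2, -0.8]
gripper_width: 0.0255
```

>>> apply_moves --targets '[[[0.08,-0.02,0.1],[0.03,0.1,0],20],[[0,0,0.1],[0,0,0],20],[[0,0,0],[0,0,0],20]]'

```text
time_s: 7.65
tcp_pos: [0.6349, 0.2521, 0.081]
eef_rot: [179.8, 0.1, 179.6]
contact_force: [0.2, -0.3, -1.7]
gripper_width: 0.0255
```

>>> apply_moves --targets '[[[0.02,-0.01,0.14],[0.02,0,0],20],[[0,0,0.08],[0,0,0],20],[[0,0,0],[0,0,0],20]]'

```text
time_s: 7.95
tcp_pos: [0.6344, 0.2519, 0.0724]
eef_rot: [180.0, 0.1, 179.7]
contact_force: [0.2, -0.6, -2.1]
gripper_width: 0.0255
```

>>> apply_moves --targets '[[[0,0,0.05],[0,0,0],20],[[0,0,0],[0,0,0],20]]'

```text
time_s: 8.15
tcp_pos: [0.6349, 0.2522, 0.0728]
eef_rot: [180.0, 0.2, 179.7]
contact_force: [-0.5, 0.0, -0.4]
gripper_width: 0.0253
```

>>> apply_moves --targets '[[[0.02,0,0.1],[0,0,0],20],[[0,0,0],[0,0,0],20]]'

```text
time_s: 8.35
tcp_pos: [0.6357, 0.2526, 0.073]
eef_rot: [179.9, 0.5, 179.8]
contact_force: [-0.4, 0.6, -1.7]
gripper_width: 0.0256
```

```bash
python3 look.py scene 4 340 160 500 300 5
```

```text
8.4 [0.6359 0.2527 0.073 ] [179.8847   0.5002 179.8065] 0.025568618979639454 [ 0.3431  0.2856 -0.3988]
```

View pics/scene4.png

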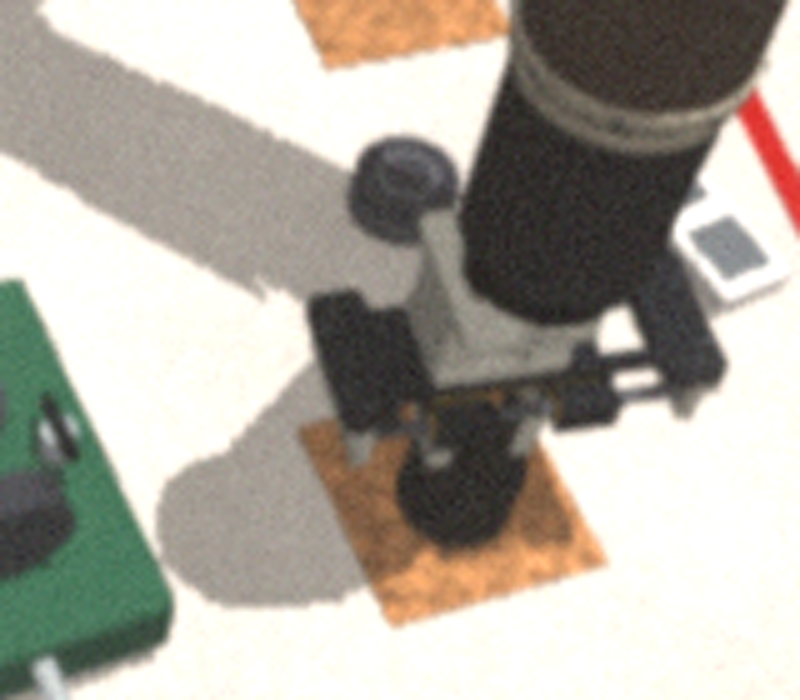

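>>> apply_moves --targets '[[[0.06,-0.02,0.1],[0.02,0.06,0],20],[[0,0,0.06],[0,0,0],20]]'

```text
time_s: 8.6
tcp_pos: [0.6364, 0.2528, 0.0721]
eef_rot: [180.0, 0.4, 179.9]
contact_force: [-12.5, -3.0, 22.8]
gripper_width: 0.0247
```

>>> apply_moves --targets '[[[0.06,-0.02,-0.06],[0,0.06,0],20],[[0.02,0,0],[0,0,0],20]]'

```text
time_s: 8.8
tcp_pos: [0.633, 0.2521, 0.0747]
eef_rot: [179.9, -0.1, 179.9]
contact_force: [-0.1, -0.4, -0.1]
gripper_width: 0.0255
```

>>> apply_moves --targets '[[[-0.02,-0.02,0.06],[0,0,0],20],[[-0.02,0,0.03],[0,0,0],20]]'

```text
time_s: 9.0
tcp_pos: [0.6342, 0.2515, 0.0722]
eef_rot: [180.0, -0.1, 180.0]
contact_force: [-12.8, -0.7, 27.3]
gripper_width: 0.0248
```

Contact at the right spot. Release.

>>> apply_moves --targets '[[[0,0,-0.02],[0,0,0],26],[[0,0,0],[0,0,0],40],[[0,0,0],[0,0,0],60],[[0,0,0],[0,0,0],60],[[0,0,0],[0,0,0],60]]'

```text
time_s: 9.5
tcp_pos: [0.6337, 0.2511, 0.0707]
eef_rot: [-180.0, -0.2, 180.0]
contact_force: [0.0, 0.5, -0.6]
gripper_width: 0.0528
```

>>> apply_moves --targets '[[[0,0,-0.2],[0,0,0],87],[[0,0,-0.4],[0,0,0],87],[[0,0,-0.7],[0,0,0],87],[[0,0,-0.8],[0,0,0],87],[[0,0,-0.3],[0,0,0],87]]'

```text
time_s: 10.0
tcp_pos: [0.6331, 0.25, 0.168]
eef_rot: [-179.7, -0.5, 179.9]
contact_force: [0.2, 0.2, -0.4]
gripper_width: 0.0861
```

>>> apply_moves --targets '[[[0.5,0.1,0],[0,0,0],87],[[0.8,0.14,0],[0,0,0],87],[[0.9,0.14,0],[0,0,0],87],[[0.9,0.14,0],[0,0,0],87],[[0.9,0.14,0],[0,0,0],87]]'

```text
time_s: 10.5
tcp_pos: [0.4732, 0.2769, 0.1716]
eef_rot: [-179.9, -0.2, 179.7]
contact_force: [-0.8, 1.5, 0.4]
gripper_width: 0.0869
```

>>> apply_moves --targets '[[[0.8,0.14,0],[0,0,0],87],[[0.3,0,0],[0,0,0],87],[[0,0,0],[0,0,0],87]]'

```text
time_s: 10.8
tcp_pos: [0.4242, 0.2828, 0.173]
eef_rot: [180.0, -0.2, 179.8]
contact_force: [0.6, 0.6, 0.1]
gripper_width: 0.0874
```

```bash
python3 look.py top 5 180 100 380 260 4;python3 look.py scene 5 340 100 500 300 3; python3 - <<'E'
from seg import *
c=dict(np.load("top5.npz"))
print("knob",disc(c,240,165,25,.064+.015,.06,.12)); print("cap",disc(c,240,165,25,.049,.035,.12))
hsv=cv2.cvtColor(c["img"],cv2.COLOR_BGR2HSV)
E
```

```text
10.85 [0.4249 0.2829 0.173 ] [179.9658  -0.1666 179.8093] 0.08718178828212085 [-0.8004 -1.0924 -0.084 ]
10.9 [0.4257 0.283  0.1729] [179.9788  -0.1638 179.7729] 0.0873427732982138 [-0.2514 -0.7927 -0.6141]
knob (np.int64(62), array([631.45 , 249.323], dtype=float32), ((630.5973510742188, 249.7552947998047), 14.26064395904541), array([0.6316, 0.2497, 0.0762]))
cap (np.int64(317), array([632.3922, 249.8216], dtype=float32), ((631.3138427734375, 250.704833984375), 33.29294967651367), array([0.6302, 0.2478, 0.0489]))
```

View pics/top5.png

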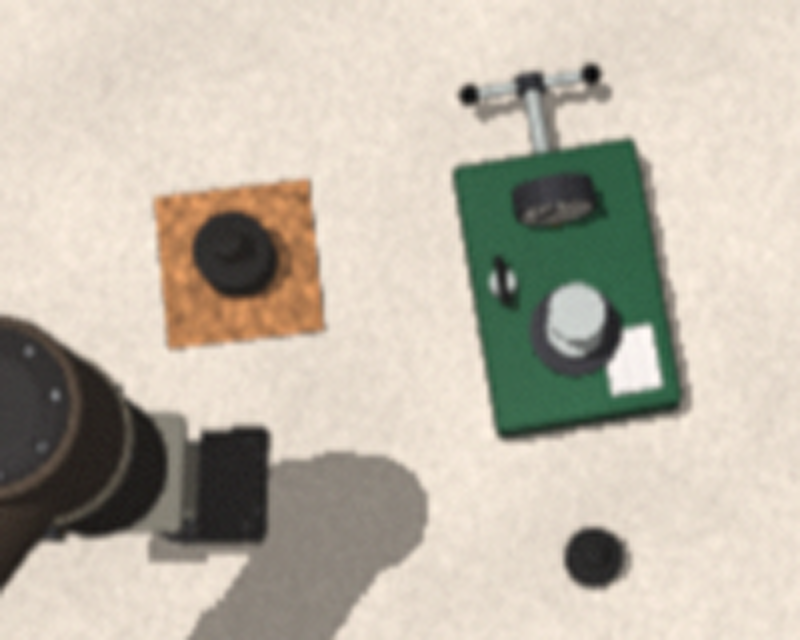

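View pics/scene5.png

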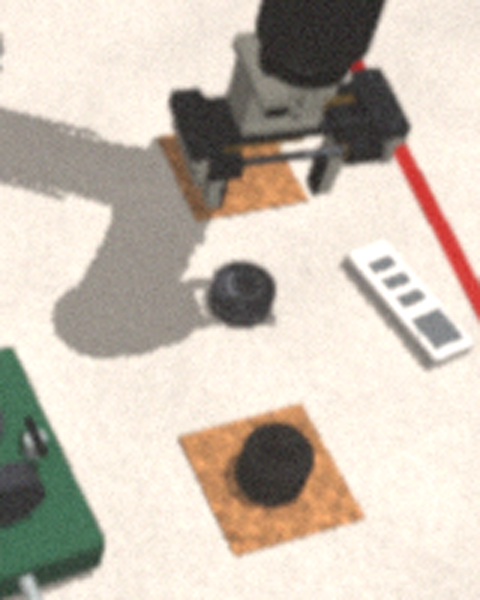

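>>> apply_moves --targets '[[[-0.15,0.02,0.4],[0,0,0],87],[[0,0,0.7],[0,0,0],87],[[0,0,0.7],[0,0,0],87],[[0,0,0.6],[0,0,0],87],[[0,0,0],[0,0,0],87]]'

```text
time_s: 11.4
tcp_pos: [0.4384, 0.2849, 0.0746]
eef_rot: [179.8, 0.0, 179.6]
contact_force: [0.4, -0.2, -0.3]
gripper_width: 0.087
```

>>> apply_moves --targets '[[[0.16,-0.03,0.3],[0.02,0,0],87],[[0,0,0.4],[0,0,0],87],[[0,0,0],[0,0,0],87]]'

```text
time_s: 11.7
tcp_pos: [0.4355, 0.2843, 0.0473]
eef_rot: [-180.0, 0.1, 179.5]
contact_force: [-0.2, 0.6, 0.0]
gripper_width: 0.087
```

>>> apply_moves --targets '[[[0.1,-0.02,0.3],[0,0,0],87],[[0,0,0.25],[0,0,0],87],[[0,0,0],[0,0,0],87]]'

```text
time_s: 12.0
tcp_pos: [0.4347, 0.2853, 0.0279]
eef_rot: [179.9, 0.3, 179.4]
contact_force: [0.7, -0.4, -1.2]
gripper_width: 0.0867
```

>>> apply_moves --targets '[[[0.09,-0.03,0.15],[0,0.04,0],87],[[0,0,0],[0,0,0],87]]'

```text
time_s: 12.2
tcp_pos: [0.4319, 0.2848, 0.0227]
eef_rot: [179.8, 0.0, 179.4]
contact_force: [-0.1, -0.5, -0.7]
gripper_width: 0.087
```

>>> apply_moves --targets '[[[0.02,-0.02,0.06],[0.02,0,0],87],[[0,0,0],[0,0,0],58],[[0,0,0],[0,0,0],55],[[0,0,0],[0,0,0],55],[[0,0,0],[0,0,0],55]]' --squeeze 40

```text
time_s: 12.7
tcp_pos: [0.4319, 0.2851, 0.0214]
eef_rot: [179.8, 0.1, 179.5]
contact_force: [1.7, 2.4, -2.9]
gripper_width: 0.0634
```

>>> apply_moves --targets '[[[0,0,0],[0,0,0],55],[[0,0,0],[0,0,0],55]]'

```text
time_s: 12.9
tcp_pos: [0.4318, 0.2851, 0.0214]
eef_rot: [179.9, 0.1, 179.5]
contact_force: [-0.0, 0.4, -1.8]
gripper_width: 0.0636
```

>>> apply_moves --targets '[[[0,0,-0.3],[0,0,0],55],[[0,0,-0.6],[0,0,0],55],[[0,0,-0.8],[0,0,0],55],[[0,0,-0.9],[0,0,0],55],[[0,0,-0.9],[0,0,0],55]]'

```text
time_s: 13.4
tcp_pos: [0.4257, 0.2779, 0.1594]
eef_rot: [-179.2, -0.8, 179.3]
contact_force: [1.6, 0.7, -8.4]
gripper_width: 0.0633
```

>>> apply_moves --targets '[[[0,0,-0.9],[0,0,0],55],[[0,0,-0.6],[0,0,0],55],[[0,0,0],[0,0,0],55]]'

```text
time_s: 13.7
tcp_pos: [0.4255, 0.2777, 0.2267]
eef_rot: [-179.4, -0.7, 179.2]
contact_force: [0.1, 0.1, -6.6]
gripper_width: 0.0635
```

>>> apply_moves --targets '[[[-0.2,-0.4,0],[-0.07,-0.08,0],55],[[-0.4,-0.8,0],[0,0,0],55],[[-0.4,-0.85,0],[0,0,0],55],[[-0.4,-0.85,0],[0,0,0],55],[[-0.4,-0.85,0],[0,0,0],55]]'

```text
time_s: 14.2
tcp_pos: [0.49, 0.1227, 0.219]
eef_rot: [-179.8, -0.7, 179.5]
contact_force: [1.8, 0.8, -7.4]
gripper_width: 0.0634
```

>>> apply_moves --targets '[[[-0.4,-0.85,0],[0,0,0],55],[[-0.4,-0.85,0],[0,0,0],55],[[-0.35,-0.75,0],[0,0,0],55],[[-0.25,-0.5,0],[0,0,0],55],[[0,0,0],[0,0,0],55]]'

```text
time_s: 14.7
tcp_pos: [0.5391, -0.0066, 0.2069]
eef_rot: [-179.6, -1.8, 179.1]
contact_force: [-0.4, 1.3, -7.6]
gripper_width: 0.0633
```

>>> apply_moves --targets '[[[-0.35,-0.22,0],[-0.05,-0.22,-0.1],55],[[-0.35,-0.22,0],[0,0,0],55],[[0,0,0],[0,0,0],55]]'

```text
time_s: 15.0
tcp_pos: [0.5639, -0.0261, 0.2007]
eef_rot: [180.0, -0.7, 179.7]
contact_force: [0.5, 0.4, -7.6]
gripper_width: 0.0632
```

>>> apply_moves --targets '[[[-0.06,0.03,0.2],[0,-0.09,-0.04],55],[[0,0,0.1],[0,0,0],55],[[0,0,0],[0,0,0],55]]'

```text
time_s: 15.3
tcp_pos: [0.5647, -0.0246, 0.1853]
eef_rot: [-180.0, -0.4, 180.0]
contact_force: [0.3, 0.1, -7.0]
gripper_width: 0.064
```

```bash
python3 look.py scene 6 260 150 400 300 4;python3 look.py top 6 260 120 390 240 4
```

```text
15.35 [ 0.5647 -0.0246  0.1855] [-179.9818   -0.3555  179.9845] 0.06341666679393473 [-0.1237 -0.1274 -7.6854]
15.4 [ 0.5651 -0.0246  0.186 ] [-179.9862   -0.2885  179.9967] 0.06313149056102091 [-0.6403  0.8831 -7.5566]
```

View pics/scene6.png

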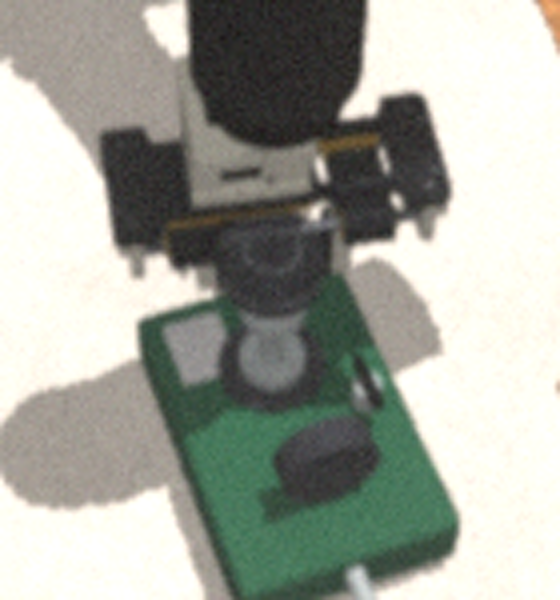

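View pics/top6.png

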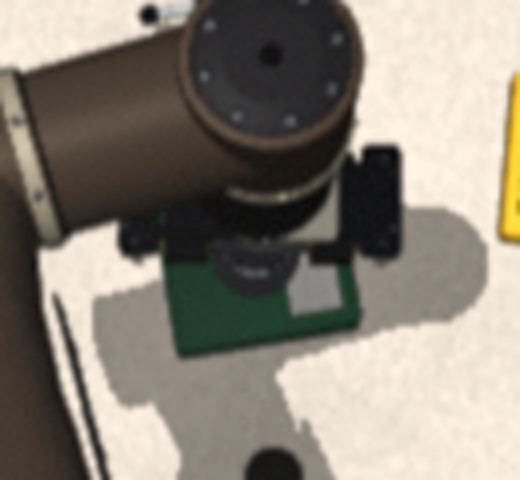

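```bash
python3 - <<'E'
from seg import *
for n in("top","scene"):
    c=dict(np.load(f"{n}6.npz"))
    t=np.linspace(0,2*np.pi,80); s=4; a,y,e,f=(260,120,390,240) if n=="top" else (260,150,400,300)
    im=cv2.resize(cv2.convertScaleAbs(c["img"][y:f,a:e],alpha=3),None,fx=s,fy=s,interpolation=cv2.INTER_CUBIC)
    off=np.array([0,0,0]) if n=="top" else np.array([.0045,.001,0])
    for R,z,x,yy,col in((.032,.1646,.5646,-.0246,(0,0,255)),(.032,.1946,.5646,-.0246,(0,255,255)),(.022,.14,.567,-.025,(255,0,255))):
        w=np.c_[x+R*np.cos(t),yy+R*np.sin(t),0*t+z]+off
        cv2.polylines(im,[((proj(c,w)-[a,y]+.5)*s).astype(np.int32)],True,col,1)
    cv2.imwrite(f"pics/ov6{n}.png",im)
E
```

```text
(no output)
```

View pics/ov6top.png

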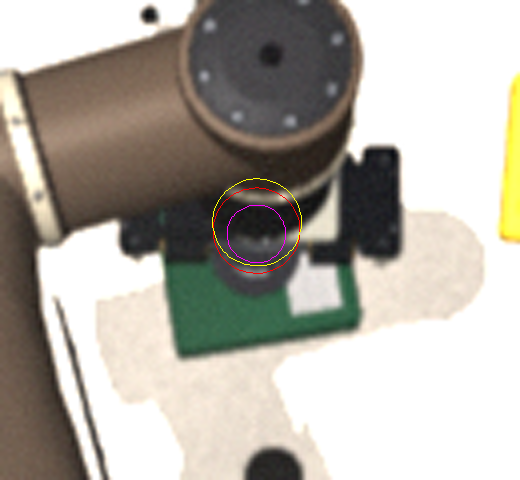

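View pics/ov6scene.png

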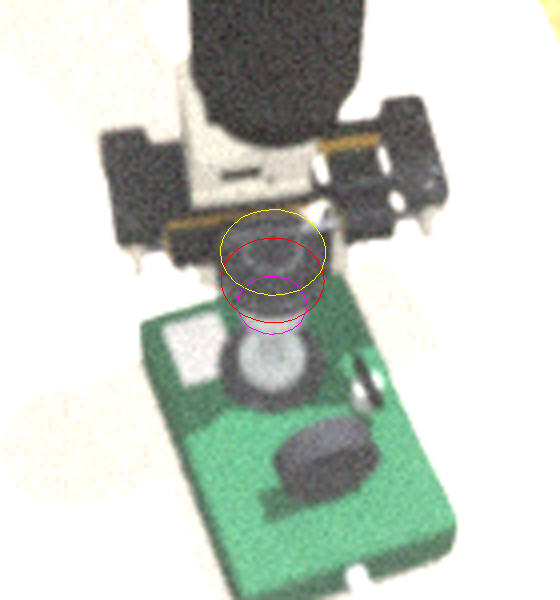

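```bash
python3 - <<'E'
from seg import *
for t in("5","6"):
  c=dict(np.load(f"scene{t}.npz")); P=cloud(c)
  for v in range(206,262,2): print(v,(P[v,314:344:2,2]*1000).astype(int), (P[v,328]*1000).astype(int))
c=dict(np.load("scene5.npz")); s=4
cv2.imwrite("pics/s5p.png",cv2.resize(cv2.convertScaleAbs(c["img"][190:290,270:400],alpha=1.8),None,fx=5,fy=5,interpolation=cv2.INTER_CUBIC))
E
```

```text
206 [21 18 12  0 -3 -1 -5  1  0  0  0  2  0 -3 -2] [409   6   1]
208 [13 10  6 -1 -2  0  0  0  0 -1  0 -3 -3  0  0] [415   5   0]
210 [ 1  0  2  0  0 -3  0  2  0 -1 -1 -2 -1  0 -2] [425   4   2]
212 [-5  0 -1  1  2  2 -2  0  0  1  0 -2 -1  0 -1] [430   3   0]
214 [-4 -2  0  0  0  0 -3  0  0 -1  0  5  0 -1  0] [437   1   0]
216 [  -1   -2   -4 1028   -2   -1   -1    0    1    2   -4   -3   -1    1
   58] [445   0   0]
218 [-1 -1 -2 -2  2  0 -2  0 -4 -2 62 64 58 62 62] [452   0   0]
220 [ -3   0   1  -1   3 139 138 138 137 138  64  61  60  59  59] [553 -19 138]
222 [  2  -4  -1  60 138 142 137 139 138 140 138  62  62  62  60] [560 -20 139]
224 [ 61  63  62 142 142 137 138 136 137 138 136  61  58  59  60] [564 -21 136]
226 [ 60  60  59 139 137 140 139 139 141 139 141 138  61  52  63] [572 -23 139]
228 [ 61  62  60 138 140 140 137 140 141 140 141 133  60  58  60] [579 -24 140]
230 [ 62  62  60 131 139 141 140 139 140 137 139  58  61  56  61] [584 -25 139]
232 [ 62  62  57  66 133 138 141 138 137 137 131  65  62  63  63] [589 -26 138]
234 [ 61  60  67  66  77 130 131 131 129  76  69  67  
[... 2429 characters left out ...]
 67 74 80 77 78 77 79 78 78 68 67 64 61] [581 -24  77]
244 [60 66 66 66 72 78 80 80 78 78 71 67 65 66 60] [589 -25  80]
246 [61 65 66 67 65 71 74 74 71 70 64 67 69 59 59] [591 -25  74]
248 [64 59 68 67 69 67 66 67 67 65 65 67 65 61 61] [593 -26  67]
250 [58 61 58 66 70 69 67 70 67 64 69 63 59 56 63] [601 -27  70]
252 [61 60 61 62 63 66 66 66 68 65 62 59 64 60 62] [605 -28  66]
254 [61 62 64 63 59 60 62 60 64 61 59 60 60 60 62] [607 -28  60]
256 [ 61  62  62  62  61  65  61  60  61  60  62  61 133 135 133] [613 -29  60]
258 [ 61  62  56  60  63  59  59  61  59  61 129 130 135 132 133] [620 -30  61]
260 [  63   60 1028   61   61   59   58   60   63  123  128  133  130  132
  133] [625 -31  60]
```

View pics/s5p.png

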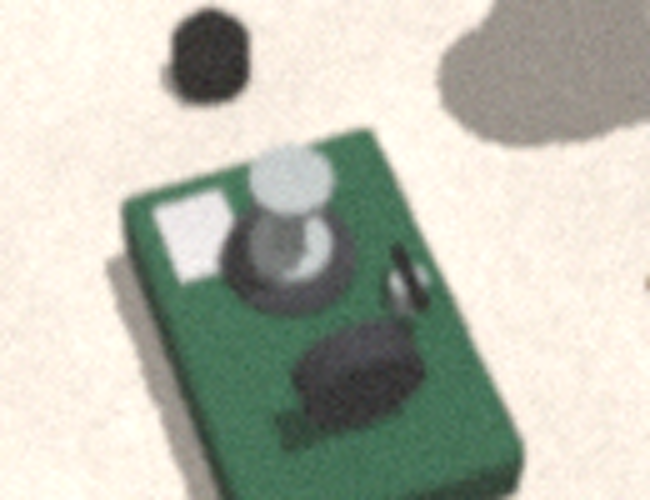

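>>> apply_moves --targets '[[[-0.05,0,0.2],[0,-0.03,0],55],[[0,0,0.15],[0,0,0],55],[[0,0,0],[0,0,0],55]]'

```text
time_s: 15.7
tcp_pos: [0.5674, -0.0241, 0.1716]
eef_rot: [180.0, 0.0, -180.0]
contact_force: [0.3, 0.0, -6.6]
gripper_width: 0.0636
```

>>> apply_moves --targets '[[[0.01,-0.02,0.1],[0,0,0],55],[[0,0,0.06],[0,0,0],55],[[0,0,0],[0,0,0],55]]'

```text
time_s: 16.0
tcp_pos: [0.567, -0.0249, 0.1646]
eef_rot: [-180.0, 0.0, -180.0]
contact_force: [0.4, 0.0, -6.4]
gripper_width: 0.0634
```

>>> apply_moves --targets '[[[0,0,0.06],[0,0,0],55],[[0,0,0.04],[0,0,0],55],[[0,0,0],[0,0,0],55]]'

```text
time_s: 16.3
tcp_pos: [0.5671, -0.025, 0.161]
eef_rot: [180.0, 0.0, -180.0]
contact_force: [-1.6, 0.4, -4.6]
gripper_width: 0.0634
```

>>> apply_moves --targets '[[[0,0,0.05],[0,0,0],55],[[0,0,0.05],[0,0,0],55],[[0,0,0],[0,0,0],55]]'

```text
time_s: 16.6
tcp_pos: [0.5672, -0.025, 0.1581]
eef_rot: [-180.0, 0.1, -179.9]
contact_force: [-3.5, 0.7, -0.4]
gripper_width: 0.0635
```

>>> apply_moves --targets '[[[0,0,0],[0,0,0],66],[[0,0,0],[0,0,0],70],[[0,0,0],[0,0,0],76],[[0,0,0],[0,0,0],87],[[0,0,0],[0,0,0],87]]'

```text
time_s: 17.1
tcp_pos: [0.5708, -0.0248, 0.1608]
eef_rot: [180.0, 0.6, -179.9]
contact_force: [-0.2, 0.8, 0.5]
gripper_width: 0.0848
```

>>> apply_moves --targets '[[[0,0,0],[0,0,0],87],[[0,0,-0.2],[0,0,0],87],[[0,0,-0.5],[0,0,0],87],[[0,0,-0.9],[0,0,0],87],[[0,0,-0.9],[0,0,0],87]]'

```text
time_s: 17.6
tcp_pos: [0.5673, -0.0254, 0.2598]
eef_rot: [-179.9, -0.0, -179.9]
contact_force: [0.6, 1.2, 0.7]
gripper_width: 0.087
```

```bash
python3 look.py scene 7 260 150 400 300 4
```

```text
17.65 [ 0.57   -0.0255  0.2668] [-179.8927    0.4991 -179.8452] 0.08727494972005505 [3.1868 0.0745 7.6722]
```

View pics/scene7.png

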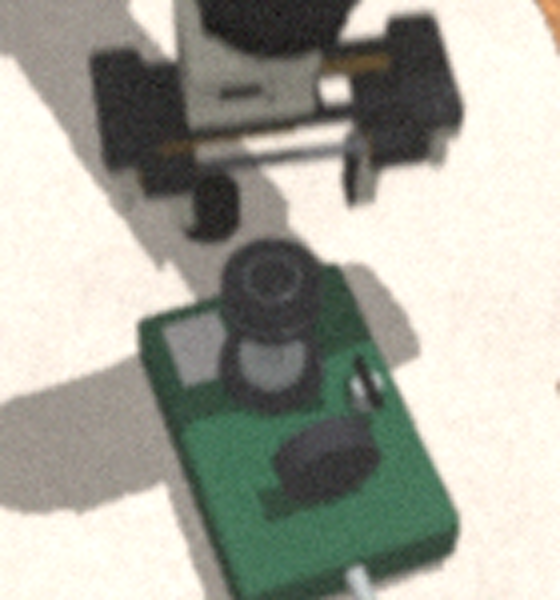

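>>> apply_moves --targets '[[[0.2,-0.6,0],[0,0,0],87],[[0.27,-0.85,0],[0,0,0],87],[[0.28,-0.88,0],[0,0,0],87],[[0.28,-0.88,0],[0,0,0],87],[[0.28,-0.88,0],[0,0,0],87]]'

```text
time_s: 18.15
tcp_pos: [0.5201, -0.1905, 0.2729]
eef_rot: [-179.9, 1.1, -179.4]
contact_force: [0.5, -1.0, 1.2]
gripper_width: 0.0867
```

>>> apply_moves --targets '[[[0.28,-0.88,0.4],[0,0,0],87],[[0.28,-0.8,0.7],[0,0,0],87],[[0.2,-0.5,0.7],[0,0,0],87],[[0,0,0],[0,0,0],87]]'

```text
time_s: 18.55
tcp_pos: [0.4904, -0.2852, 0.2018]
eef_rot: [-179.8, 1.5, -179.6]
contact_force: [-0.1, 0.4, -0.2]
gripper_width: 0.0869
```

```bash
python3 look.py top 8 220 100 420 260 4; python3 - <<'E'
from seg import *
c=dict(np.load("top8.npz")); print("big",disc(c,323,178,20,.167,.152,.185),"\nknob",disc(c,240,165,25,.079,.062,.12))
E
```

```text
18.6 [ 0.4918 -0.285   0.2039] [-179.7694    1.6374 -179.5339] 0.08699571667693205 [0.2344 0.0706 0.4835]
big (np.int64(255), array([562.4202, -18.1335], dtype=float32), ((565.2588500976562, -25.59632110595703), 32.771976470947266), array([ 0.5613, -0.017 ,  0.1651])) 
knob (np.int64(60), array([631.7017, 249.3636], dtype=float32), ((630.5973510742188, 249.7552947998047), 14.26064395904541), array([0.6322, 0.2497, 0.077 ]))
```

View pics/top8.png

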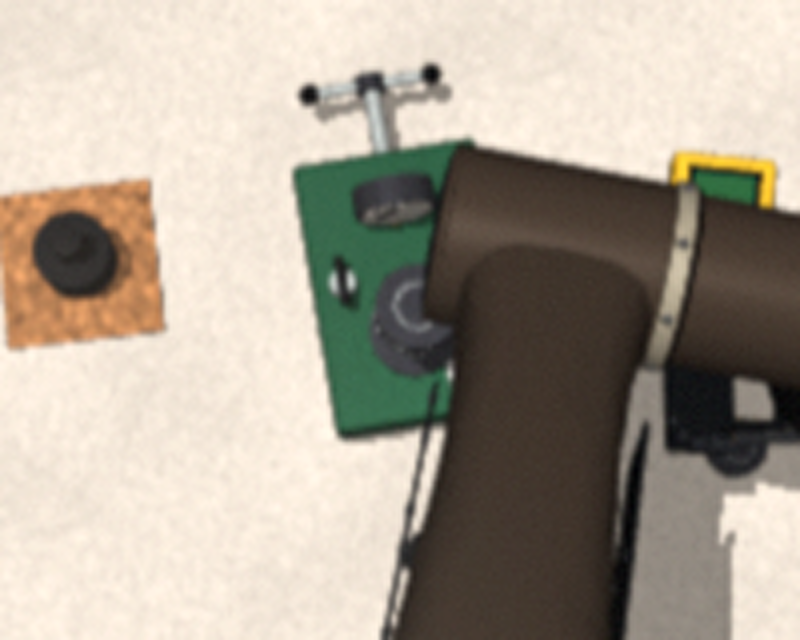

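```bash
python3 look.py scene 8 180 60 420 330 2.2; python3 - <<'E'
from seg import *
c=dict(np.load("top8.npz")); P=cloud(c)
for v in range(140,220,10): print(v,(P[v,320:400:6,2]*1000).astype(int))
E
```

```text
18.65 [ 0.493  -0.2844  0.2054] [-179.7222    1.7668 -179.463 ] 0.08687947138656951 [ 0.9165 -0.9059  0.97  ]
140 [ 53  55 590 599 599 592 582  -5   0   4   2   2  29  32]
150 [129 123 613 609 610 609 605 605 607 603 602 603 604 588]
160 [ 54  60 605 608 608 609 609 609 610 609 609 608 610 602]
170 [162 585 596 609 620 621 624 622 620 616 608 608 606 605]
180 [166 560 566 626 637 644 644 636 636 629 613 600 597 597]
190 [ 70  66  64 645 656 658 655 655 650 641 564 571 573 577]
200 [ 67  59 614 667 670 673 672 668 664 651   3 292 293 272]
210 [  5 659 666 683 685 683 681 678 677 662 640 293 290 275]
```

View pics/scene8.png

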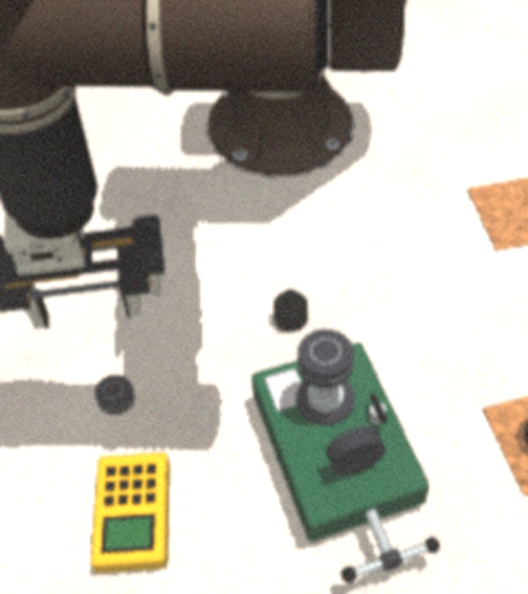

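>>> apply_moves --targets '[[[0.21,0,0.3],[-0.03,0.22,0.07],87],[[0,0,0.7],[0,0,0],87],[[0,0,0.8],[0,0,0],87],[[0,0,0.7],[0,0,0],87],[[0,0,0],[0,0,0],87]]'

```text
time_s: 19.15
tcp_pos: [0.4895, -0.2818, 0.1074]
eef_rot: [-179.8, 0.3, -179.8]
contact_force: [0.4, -0.3, -0.2]
gripper_width: 0.087
```

>>> apply_moves --targets '[[[0.12,-0.06,0.5],[-0.02,0.04,0.02],87],[[0,0,0.6],[0,0,0],87],[[0,0,0.4],[0,0,0],87],[[0,0,0],[0,0,0],87]]'

```text
time_s: 19.55
tcp_pos: [0.4899, -0.2828, 0.0518]
eef_rot: [-179.8, 0.2, -179.7]
contact_force: [-0.3, -0.0, 0.5]
gripper_width: 0.0868
```

>>> apply_moves --targets '[[[0.15,-0.04,0.3],[-0.02,0.03,0.02],87],[[0.03,0,0.25],[0,0,0],87],[[0,0,0],[0,0,0],87]]'

```text
time_s: 19.85
tcp_pos: [0.4851, -0.2844, 0.0321]
eef_rot: [-179.9, 0.2, -179.7]
contact_force: [-1.3, -0.8, -0.6]
gripper_width: 0.087
```

>>> apply_moves --targets '[[[0.04,0,0.22],[0,0.03,0],87],[[0.02,0,0.06],[0,0,0],87],[[0,0,0],[0,0,0],70]]'

```text
time_s: 20.15
tcp_pos: [0.4832, -0.2847, 0.0211]
eef_rot: [-179.9, 0.0, -179.7]
contact_force: [-0.8, -0.8, -0.3]
gripper_width: 0.0835
```

>>> apply_moves --targets '[[[-0.02,0,0.04],[0,0,0],45],[[0,0,0],[0,0,0],40],[[0,0,0],[0,0,0],40],[[0,0,0],[0,0,0],40],[[0,0,0],[0,0,0],40]]' --squeeze 30

```text
time_s: 20.65
tcp_pos: [0.4845, -0.2849, 0.0199]
eef_rot: [-179.9, 0.1, -179.7]
contact_force: [1.0, -0.0, -1.7]
gripper_width: 0.0471
```

>>> apply_moves --targets '[[[0,0,0],[0,0,0],40],[[0,0,0],[0,0,0],40],[[0,0,0],[0,0,0],40]]'

```text
time_s: 20.95
tcp_pos: [0.4845, -0.2849, 0.0199]
eef_rot: [-179.9, 0.1, -179.7]
contact_force: [0.1, -0.2, -1.5]
gripper_width: 0.0476
```

Gripped (48 mm). Lift and carry.

>>> apply_moves --targets '[[[0,0,-0.3],[0,0,0],40],[[0,0,-0.6],[0,0,0],40],[[0,0,-0.8],[0,0,0],40],[[0,0,-0.9],[0,0,0],40],[[0,0,-0.9],[0,0,0],40]]'

```text
time_s: 21.45
tcp_pos: [0.479, -0.2831, 0.1603]
eef_rot: [179.8, -0.8, -179.8]
contact_force: [1.3, -0.9, -2.4]
gripper_width: 0.0476
```

>>> apply_moves --targets '[[[0,0,-0.9],[0,0,0],40],[[0,0,-0.9],[0,0,0],40],[[-0.1,0.2,-0.4],[0,0,0],40],[[-0.25,0.8,0],[0,0,0],40],[[-0.27,0.85,0],[0,0,0],40]]'

```text
time_s: 21.95
tcp_pos: [0.5034, -0.2104, 0.2621]
eef_rot: [180.0, -0.2, 179.9]
contact_force: [0.1, -1.2, -2.8]
gripper_width: 0.0473
```

>>> apply_moves --targets '[[[-0.28,0.85,0],[0,0,0],40],[[-0.28,0.85,0],[0,0,0],40],[[-0.28,0.85,0],[0,0,0],40],[[-0.28,0.8,0],[0,0,0],40],[[-0.2,0.6,0],[0,0,0],40]]'

```text
time_s: 22.45
tcp_pos: [0.5547, -0.0455, 0.2664]
eef_rot: [179.8, -0.1, 179.8]
contact_force: [0.8, 0.1, -3.1]
gripper_width: 0.0474
```

>>> apply_moves --targets '[[[0,0,0],[0,0,0],40],[[0,0,0],[0,0,0],40]]'

```text
time_s: 22.65
tcp_pos: [0.5545, -0.0423, 0.267]
eef_rot: [179.8, -0.2, -180.0]
contact_force: [0.0, -0.2, -4.0]
gripper_width: 0.0477
```

```bash
python3 look.py scene 9 260 150 400 300 4;  python3 - <<'E'
from seg import *
c=dict(np.load("scene9.npz")); P=cloud(c)
for t,z in(("scene5",(.125,.136)),("scene9",(.142,.16))):
    c=dict(np.load(t+".npz")); P=cloud(c); s=np.zeros((400,640),bool); s[200:245,300:350]=1
    m=s&(P[...,2]>z[0])&(P[...,2]<z[1]); q=P[m]
    # circle fit to side wall
    A=np.c_[2*q[:,:2],np.ones(len(q))]; sol=np.linalg.lstsq(A,(q[:,:2]**2).sum(1),rcond=None)[0]
    R=.022 if t=="scene5" else .032
    from scipy.optimize import least_squares
    f=least_squares(lambda p:np.hypot(q[:,0]-p[0],q[:,1]-p[1])-R,[.56,-.025],loss="soft_l1",f_scale=.002)
    print(t,len(q),f.x)
P=cloud(dict(np.load("scene9.npz")))
for v in range(190,240,2): print(v,(P[v,314:344:2,2]*1000).astype(int))
E
```

```text
22.7 [ 0.5545 -0.0426  0.2671] [179.7991  -0.1624 179.9819] 0.04713653470973898 [-0.0408  0.1927 -3.0575]
scene5 24 [ 0.5697 -0.023 ]
scene9 104 [ 0.5695 -0.0242]
190 [271 271 270 273 273 269 269 269 270 268 275 274   0   0  -1]
192 [269 270 271 270 270 271 270 271 264 265 267 267   0   3   0]
194 [270 271 269 269 267 270 269 271 261 261 261 259  -1  -2   0]
196 [271 270 270 270 268 269 270 267   2 254 252  -1  -2   0  -1]
198 [268 269 270 273 269 267 264 259  -1   0  -1   0  -1   0  -2]
200 [258 265 262 264 262 262 259 253  -2  -2   0   0  -3  -2   1]
202 [252 255 257 257 257 255 248   0   1   0   0  -2  -1   1  -1]
204 [ 29 246 247 246 249   2  -1   0  -1  -1   1   1   0  -1  -4]
206 [22 19  9 -4  1  1 -1  0 -3 -5 -3  0 -2  0 -2]
208 [14  8  1 -5 -3 -1  1  0 -1 -1  1 -2  0  2 -1]
210 [  1   3  -1   2   0 168 166 166 166  -2   3   3  -2   0  -2]
212 [  1   0   0 166 165 164 167 167 164 165 165  -1   0  -3   0]
214 [ -1  -3 163 165 165 164 165 167 167 166 164 164   0   1  -3]
216 [  0 167 164 166 165 166 166 165 165 167 166 164 165   0  60]
218 [  0 165 166 164 166 166 165 164 168 163 167 163 165 165  62]
220 [   0  168  165  168  166  165  166  163  169  167  164 1028  166  164
   63]
222 [  1 168 165 165 166 167 163 161 166 165 165 163 165 160  60]
224 [  62 1028  166  165  166  166  167  166  164  165  166  168  163  153
   64]
226 [ 61 157 167 164 164 163 165 163 165 165 166 165 164  59  56]
228 [ 60 147 157 166 165 167 166 163 168 165 166 163 153  59  61]
230 [ 60 138 149 157 163 165 166 167 166 163 159 153 145  60  61]
232 [ 65  59 139 146 152 155 158 158 158 154 151 143  60  59  62]
234 [ 63  62  66 139 142 144 149 146 146 148 140  64  66  62  62]
236 [ 61  66  68  77  77 135 139 141 138  78  79  66  66  59  61]
238 [64 63 65 75 72 77 91 91 88 76 78 65 70 67 63]
```

View pics/scene9.png

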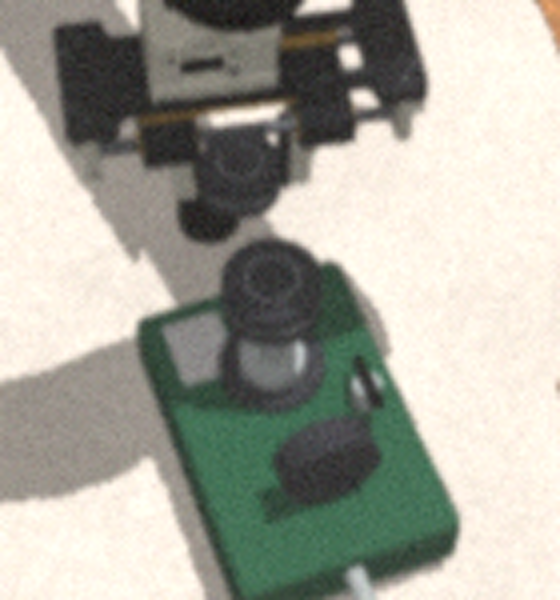

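>>> apply_moves --targets '[[[-0.31,0.44,0.3],[0.02,-0.02,0],40],[[0,0,0.5],[0,0,0],40],[[0,0,0.4],[0,0,0],40],[[0,0,0],[0,0,0],40]]'

```text
time_s: 23.1
tcp_pos: [0.5668, -0.0264, 0.2182]
eef_rot: [179.9, 0.1, 179.7]
contact_force: [-0.5, 0.5, -2.2]
gripper_width: 0.0473
```

>>> apply_moves --targets '[[[0,0.02,0.3],[0,0,0],40],[[0,0,0.2],[0,0,0],40],[[0,0,0],[0,0,0],40]]'

```text
time_s: 23.4
tcp_pos: [0.5671, -0.0266, 0.1976]
eef_rot: [180.0, 0.1, 179.6]
contact_force: [-0.8, 0.6, -2.7]
gripper_width: 0.047
```

>>> apply_moves --targets '[[[0,0.03,0.15],[0,0,0],40],[[0,0,0.05],[0,0,0],40],[[0,0,0],[0,0,0],40]]'

```text
time_s: 23.7
tcp_pos: [0.5677, -0.0254, 0.1898]
eef_rot: [179.9, 0.2, 179.6]
contact_force: [0.1, 1.3, -2.9]
gripper_width: 0.0473
```

```bash
python3 look.py scene 10 260 150 400 300 4;  python3 - <<'E'
from seg import *
from scipy.optimize import least_squares
c=dict(np.load("scene10.npz")); P=cloud(c)
for v in range(200,240,2): print(v,(P[v,314:344:2,2]*1000).astype(int))
for R,z in((.032,(.142,.16)),(.024,(.174,.187))):
    s=np.zeros((400,640),bool); s[195:245,300:350]=1
    q=P[s&(P[...,2]>z[0])&(P[...,2]<z[1])]; q=q[abs(q[:,1]+.0245)<R]
    f=least_squares(lambda p:np.hypot(q[:,0]-p[0],q[:,1]-p[1])-R,[.56,-.025],loss="soft_l1",f_scale=.002); print(len(q),f.x)
E
```

```text
23.75 [ 0.5677 -0.0254  0.1899] [179.9459   0.188  179.6339] 0.047476976263017556 [-0.3682 -1.0033 -2.7822]
200 [280 280 279 279 279 278 276 276 277 273 275 273 273 271 261]
202 [278 277 276 270 272 269 268 266 263 264  -4  -4 218 247 261]
204 [263 263 263   1  -2  -1   0   0   0   0   0  -2 219 237 262]
206 [262 261   6  -4   0   3 191 254 256 255 255 257 257 251 259]
208 [263 261 258 256 253 253 255 253 253 252 252 251 249 218 256]
210 [259 262 261 250 252 193 195 196 191 193 189   2 210 212 249]
212 [257 256 252 194 191 194 193 195 189 193 193 190 202 203 203]
214 [248 245 245 191 192 191 195 193 195 191 192 192 196 191 196]
216 [200 202 198 192 194 194 192 192 195 192 193 194 186 186 186]
218 [193 190 189 192 191 193 192 193 194 192 195 192 179 176 176]
220 [186 183 180 186 195 196 192 190 191 193 190 180 165 166  60]
222 [175 166 164 177 186 189 187 189 191 185 183 175 165 163  60]
224 [ 59 167 165 166 175 178 181 182 183 180 175 166 164 155  59]
226 [  63  156  165 1028  164  171  176  175  172  164  166  163  163   62
   58]
228 [ 60 146 161 167 168 164 164 164 165 165 167 161 154  60  61]
230 [ 63 139 148 156 162 165 165 166 166 161 163 154 145  58  62]
232 [ 62  61 137 146 153 157 157 155 152 151 151 146  63  62  57]
234 [ 59  61  66 138 141 148 147 150 149 144 137  62  68  61  60]
236 [ 61  66  65  78  76 132 137 137 135  76  74  64  69  59  63]
238 [64 66 67 76 76 78 90 90 88 80 78 69 65 66 59]
97 [ 0.5696 -0.024 ]
62 [ 0.6129 -0.0278]
```

View pics/scene10.png

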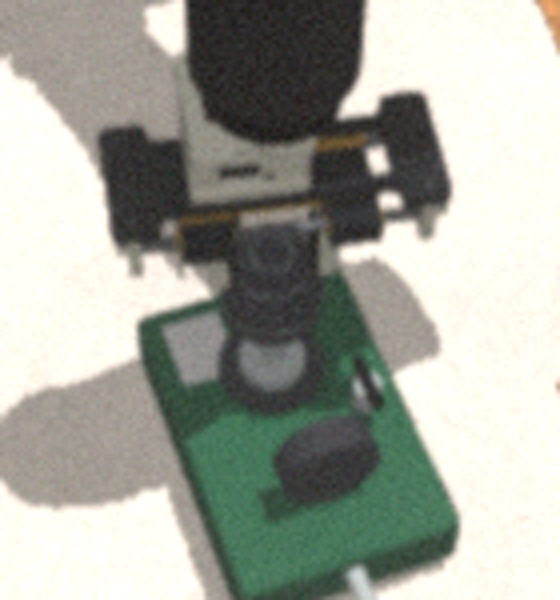

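```bash
python3 - <<'E'
from seg import *
from scipy.optimize import least_squares
c=dict(np.load("scene10.npz")); P=cloud(c)
for R,z in((.032,(.142,.16)),(.024,(.172,.188))):
    s=np.zeros((400,640),bool); s[195:245,300:350]=1
    q=P[s&(P[...,2]>z[0])&(P[...,2]<z[1])]; q=q[(abs(q[:,1]+.0245)<.6*R)&(q[:,0]>.575)]
    f=least_squares(lambda p:np.hypot(q[:,0]-p[0],q[:,1]-p[1])-R,[.565,-.025],loss="soft_l1",f_scale=.002); print(len(q),f.x,q[:,0].max())
E
```

```text
57 [ 0.5696 -0.024 ] 0.6034433800203968
41 [ 0.5711 -0.024 ] 0.596126693207474
```

>>> apply_moves --targets '[[[0.04,0,0.06],[0,0.02,0],40],[[0,0,0.04],[0,0,0],40],[[0,0,0],[0,0,0],40]]'

```text
time_s: 24.05
tcp_pos: [0.5663, -0.0253, 0.1863]
eef_rot: [179.9, 0.1, 179.6]
contact_force: [0.1, -0.3, -3.1]
gripper_width: 0.0469
```

>>> apply_moves --targets '[[[0,0,0.05],[0,0,0],40],[[0,0,0.04],[0,0,0],40],[[0,0,0],[0,0,0],40]]'

```text
time_s: 24.35
tcp_pos: [0.5664, -0.0253, 0.1833]
eef_rot: [179.9, 0.1, 179.7]
contact_force: [-1.6, 0.5, 1.4]
gripper_width: 0.0471
```

>>> apply_moves --targets '[[[0,0,0],[0,0,0],50],[[0,0,0],[0,0,0],55],[[0,0,0],[0,0,0],62],[[0,0,0],[0,0,0],80],[[0,0,0],[0,0,0],87]]'

```text
time_s: 24.85
tcp_pos: [0.5679, -0.0252, 0.1845]
eef_rot: [179.9, 0.3, 179.7]
contact_force: [-0.3, 0.3, 1.7]
gripper_width: 0.0727
```

>>> apply_moves --targets '[[[0,0,0],[0,0,0],87],[[0,0,-0.2],[0,0,0],87],[[0,0,-0.5],[0,0,0],87],[[0,0,-0.9],[0,0,0],87],[[0,0,-0.9],[0,0,0],87]]'

```text
time_s: 25.35
tcp_pos: [0.5647, -0.0258, 0.2835]
eef_rot: [-179.9, -0.3, 179.7]
contact_force: [0.9, -0.4, 0.5]
gripper_width: 0.0873
```

>>> apply_moves --targets '[[[0.5,0,-0.5],[0,0,0],87],[[0.9,0,0],[0,0,0],87],[[0.9,0,0],[0,0,0],87],[[0.6,0,0],[0,0,0],87],[[0,0,0],[0,0,0],87]]'

```text
time_s: 25.85
tcp_pos: [0.448, -0.0256, 0.3131]
eef_rot: [179.9, 0.4, 179.7]
contact_force: [0.1, 0.1, 1.5]
gripper_width: 0.087
```

```bash
python3 look.py scene 11 180 100 500 330 2.4; python3 look.py top 11 170 100 480 330 2.5; python3 - <<'E'
from seg import *
from scipy.optimize import least_squares
c=dict(np.load("scene11.npz")); P=cloud(c)
for R,z in((.032,(.14,.155)),(.024,(.167,.182))):
    s=np.zeros((400,640),bool); s[195:245,300:350]=1
    q=P[s&(P[...,2]>z[0])&(P[...,2]<z[1])]; q=q[(abs(q[:,1]+.0245)<.7*R)&(q[:,0]>.575)]
    f=least_squares(lambda p:np.hypot(q[:,0]-p[0],q[:,1]-p[1])-R,[.565,-.025],loss="soft_l1",f_scale=.002); print(len(q),f.x)
for v in range(206,240,2): print(v,(P[v,314:344:2,2]*1000).astype(int))
c=dict(np.load("top11.npz")); print(disc(c,323,178,22,.187,.177,.2))
E
```

```text
25.9 [ 0.4493 -0.0254  0.3133] [179.9507   0.489  179.6654] 0.08696283986887894 [ 0.2651 -0.7318  0.0919]
25.95 [ 0.4502 -0.0253  0.3129] [179.9717   0.462  179.6582] 0.08721879790833055 [ 0.4407 -0.3803 -0.1005]
54 [ 0.5696 -0.0236]
46 [ 0.5695 -0.0237]
206 [24 20 11 -1 -1 -1  0  0 -3  0 -1  1 -4 -1 -2]
208 [ 10  11   0  -1   0 188 189 190 186 185  -2   0  -1   0  -1]
210 [  1   0   0 186 189 187 188 187 188 190 187   1  -2  -1  -1]
212 [   0   -4    1 1028  187  187  187  187  187  183  187  188   -2    1
    0]
214 [  0  -1 185 188 187 187 187 190 186 189 188 188  -1   2   0]
216 [ -6 164 185 187 183 190 188 190 190 187 188 187 165  -2  58]
218 [ -2 160 179 187 184 187 187 187 189 188 188 185 165  61  59]
220 [  0 163 166 182 188 186 187 186 189 186 187 178 160 162  58]
222 [  2 162 164 179 183 187 188 188 185 184 179 166 163 162  65]
224 [ 59 162 165 165 171 176 182 181 179 174 172 161 164 158  59]
226 [ 61 162 161 164 165 168 172 173 169 166 164 163 165  63  63]
228 [ 62 148 159 163 165 164 165 162 164 164 164 162 149  62  62]
230 [ 60 138 150 157 161 161 163 165 163 162 158 153 145  64  61]
232 [  60   60  140  151  147  155  156  154  155  159  149  144   63   63
 1028]
234 [ 64  61  66 141 143 148 148 150 147 144 142 134  66  63  59]
236 [ 60  66  66  78  78 138 139 137 138 133  78  68  70  62  62]
238 [62 68 69 73 81 79 88 93 84 79 78 66 66 68 63]seg.py:7: RuntimeWarning: Mean of empty slice.
  return m.sum(),W.mean(0),cv2.minEnclosingCircle(W),np.median(P[m],0)
  ret = ret.dtype.type(ret / rcount)
Traceback (most recent call last):
  File "seg.py", line 7, in disc
    return m.sum(),W.mean(0),cv2.minEnclosingCircle(W),np.median(P[m],0)
                             ~~~~~~~~~~~~~~~~~~~~~~^^^
cv2.error: OpenCV(4.12.0) /io/opencv/modules/imgproc/src/shapedescr.cpp:201: error: (-215:Assertion failed) count >= 0 && (depth == CV_32F || depth == CV_32S) in function 'minEnclosingCircle'
```

View pics/scene11.png

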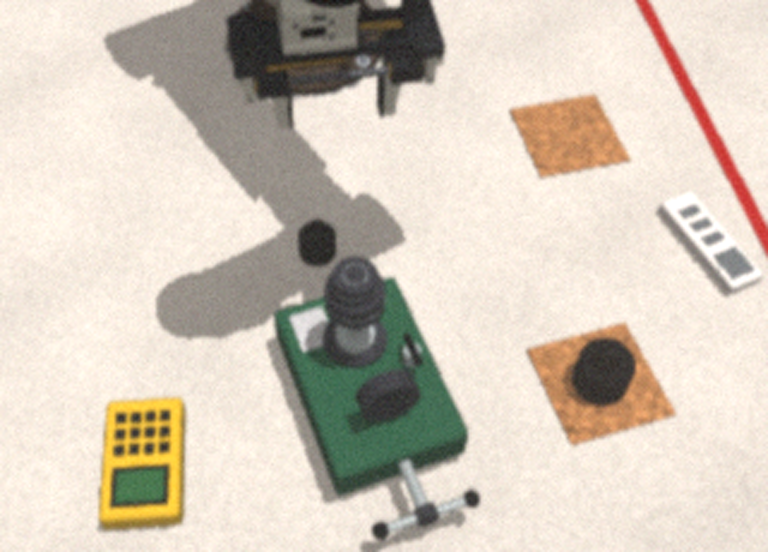

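View pics/top11.png

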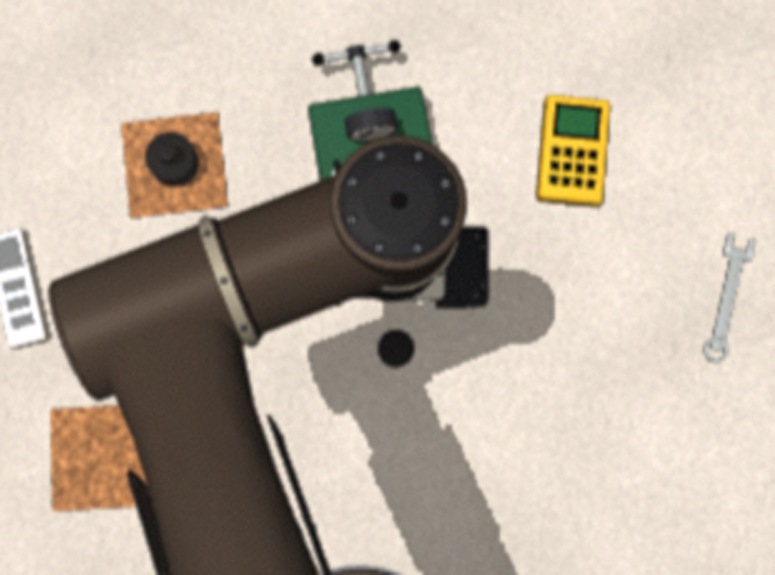

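The cap stands on the pad at scene (603,372) and the stack on the piston at (354,300). Big and small weights are concentric to about 0.1 mm. The bystanders look unmoved.

```bash
python3 -c "
from plant import r
s=r.get_state();print(s['time_s'],s['qd']);print(r.close_job())"
```

```text
25.95 [-0.49223465  2.28384144  0.87532394  0.02337589  0.44801926  0.11641038]
the job is handed in; nothing more can be done
None
```

The job is done and was handed in at about 26 s of the 70 s allowed. I took the dust cap off and stood it knob up on the right-hand cork pad. I then set the big disc weight on the piston plate and the small one on top, lowering each until the spring carried it before letting go.

**Last checks**
- **Cap:** upright, about 2 mm from the pad's centre in the top view. While placing it, the arm pressed it onto the pad with about 27 N at most.
- **Weights:** both lie flat. In the scene view their axes agree to about 0.1 mm, and the big weight was within about 1 mm of the plate's centre.
- **Piston:** the stack's top is at about 187–188 mm. That means the piston has sunk about 6–7 mm under both weights, well short of the bottom stop, and the force readings were low throughout the loading.
- **Bystanders:** the calibrator, terminal and wrench look unmoved by eye; I did not measure them at the end.

**Disagreement or failure**
- **Cameras:** the scene camera read about 4–5 mm farther ahead (in x) than the top camera. The arm's own position agreed with the top camera, so I used that for positions and the scene view only for relative checks.
- **Final top view:** the arm hid the stack, so the top-camera check of the weights failed and only the scene view covers them.

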